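Hold an eddy-current probe centred in a guide sleeve loaded with two rings

TASK

Set up the eddy-current check: lower the wide steel ring over the white sleeve of the guide post until it sits fully home on the shoulder, let it go, then lower the small brass ring fully home on top of it, dropping neither. Then lift the blue probe out of its rest, lower its rod upright down the middle of the sleeve without ever touching the post or the rings, and finish still holding it there, steady and centred, with the tip of the rod level with the joint between the two rings. Leave the cylinder square, the jar, the hardness test block and the little blue case where they stand.

Things in the scene. Friction and masses are not known exactly. Their poses are not given: they have to be found in the camera images.
- guide_post: fixed, upright guide post; origin at the centre of its underside on the surface, z up. Round aluminium foot 80 mm across and 10 mm high; on it a shoulder 46 mm across up to 30 mm; from there a white plastic sleeve, outer diameter 32 mm, up to 85 mm. The sleeve is open at the top; its round bore, 24 mm across, goes from the mouth at 85 mm down to a closed floor at 30 mm
- ring_seat (a point): point on the guide post's axis at the level of the shoulder's top (30 mm above the surface), where the underside of the wide ring comes to rest; z up
- sleeve_mouth (a point): point on the guide post's axis at the top of the sleeve (85 mm above the surface)
- wide_ring: loose grey steel ring, outer diameter 62 mm, bore 38 mm, 18 mm high, about 0.18 kg, lying flat on the surface; origin at the centre of its underside, z along its axis
- small_ring: loose yellow brass ring, outer diameter 52 mm, bore 38 mm, 18 mm high, about 0.1 kg, lying flat on the surface; origin at the centre of its underside, z along its axis
- probe: loose probe, about 0.15 kg, standing upright in the probe rest, rod down; origin at the tip of the rod, z along the rod towards the body. Steel rod 12 mm in diameter (last 10 mm brass) from 0 to 80 mm; above it a square blue body 24 x 24 mm with flats facing the probe's x and y, from 80 to 135 mm, with a flat 2 mm cap on top; grasp it there
- probe_tip (a point): tip of the probe's rod, on its axis (same point as the probe's origin)
- probe_rest: fixed grey stand, foot 70 x 64 mm, black top plate 46 x 60 mm at 78 to 90 mm height with a round through hole 19 mm across; uprights at its +y and -y sides. Origin at the centre of its underside, z up. The probe hangs in the hole, blue body on the plate, tip 10 mm above the surface, x and y along those of the rest; it comes free after 80 mm straight up
- cylinder_square: bystander: upright steel cylinder with black top, 38 mm across, 80 mm high; origin at the centre of its underside
- white_jar: bystander: white screw-top jar, 48 mm across, 62 mm high; origin at the centre of its underside
- test_block: bystander: flat round steel hardness test block, 54 mm across, 10 mm high; origin at the centre of its underside
- indenter_case: bystander: small blue case, 37 x 56 x 23 mm; origin at the centre of its underside
Things that resemble listed ones, but are neither listed nor needed, are in the scene too. Leave any purple or red look-alike of the wide_ring alone.

How it is judged:
By the outcome, as a careful person would: the job done as asked, in the order asked, and still so for the second after the job is handed in, while the arm keeps its last pose, push and grip.
It also fails if it takes over 61 s, if anything falls off the work surface, if the arm or the gripper's body presses on something with over 40 N, if the wrist force passes 120 N, or if a joint passes its speed limit or range.

ROBOT

A 7-joint arm with a two-finger parallel gripper is mounted at the origin on a cart in front of the work surface, level with it; the furniture and walls round the work are solid. World frame = base frame: x ahead of the robot, y to its left, z up, the work surface at z = 0. Lengths are in m, angles in degrees, forces in N, time in s.
With the tool pointing down it reaches from about 0.425 to 0.875 m from the base axis. Payload 4.7 kg.
Tool frame: the origin (TCP) lies on the centre line of the jaws, within the pads' length; the fingertips stand 19 mm ahead of it and the grasp point (between the pads) is the TCP; z points along the fingers, y is the line along which they close (so a half turn about z gives the same grasp; the last joint's range is limited). The gripper opens to 87 mm and grips with 3 to 60 N. Pads are 19 mm wide; open, the fingers measure 117 mm over their backs; the gripper's body (75 mm by 190 mm) begins 51 mm behind the grasp point.
Start: joints at [-68.978, 18.392, -4.016, 83.108, 1.295, 78.541, -3.26], TCP at [0.225, 0.61, 0.242] pointing down, gripper open.
Joint ranges: [-163.93, 163.93], [-17.29, 119.83], [-79.2, 71.16], [3.27, 140.29], [-89.18, 269.18], [5.43, 117.66], [-154.24, 154.24]. Speed limits (degrees/s): [147.25, 147.25, 180, 180, 180, 180, 180].

INTERFACE

Orientations are given as [roll, pitch, yaw] about the fixed x, y, z axes, in that order (R = Rz(yaw) Ry(pitch) Rx(roll)).
In Python, from cell import env, imaging gives the robot as it stands.
- The arm moves only by the shell command python3 -m crank 'ROWS' [OPENING] [FORCE]. ROWS is JSON, a list of rows, each an object of numbers: "x", "y", "z": the shift along the tool's x, y, z in m; "turn": the turn about the tool's z in rad. In form: [{"x": .., "y": .., "z": .., "turn": ..}, ...]. A call has 1 to 12 rows; each row is the pose to reach, as a shift and turn from the pose commanded when the call began, along the tool's axes at that moment; what a row does not reach only later rows make up. A row lasts 1/8 s, in which the tool goes at most 62.5 mm and 10.7 degrees, less where a joint would pass 70% of its speed; a pose out of reach is approached as far as the arm can. A call with a gripper value outside its range is refused whole. OPENING is the finger opening in m, from 0 to 0.087, set as the call begins (- or left out, the last holds). The fingers move at their own pace and stop on an object; FORCE is the grip in N (left out, the last holds). Time passes only in rows, so rows that repeat a pose let the fingers close. It gives the time, the measured TCP pose, the force, the opening and the grip force at its end, in the units of the state.
- env.get_obs(): the state, without advancing time (a new reading comes with each control period).
- imaging.read_camera(name): name is "scene" or "top"; returns the picture (400x640x3 uint8, red, green, blue); there is no depth.
- imaging.get_calibration(name): a dict with "camera_matrix" (3x3 intrinsics, pixels), "position" and "attitude" of the camera in the world. Camera axes: x right, y up, looking along -z (the intrinsics and any distortion apply to the point x, -y, -z); pixel columns grow to the right and rows downward; lengths in m; the calibration is good to about 2 mm. A picture is of the moment at which its call begins. get_calibration takes no time and is no camera call.
- env.sign_off(): hands the job in; it is judged then, once.
The state is a dict: "time_s": time; "qpos": joint angles; "joint_velocities": joint speeds; "effort": joint torques, N m; "tool_pos": TCP position; "tool_rot": TCP orientation; "force": force on the tool from outside, world axes, zero at the start; "wrist_torque": the same for the moment, N m; "grip_width": finger opening in m; "grasp_force": force on a finger pad.
Only numpy, scipy, OpenCV 4.12 (cv2) and the standard library are available. Lean on these libraries where they do the work, as an engineer would, in place of code of your own. Each camera call takes 0.05 s, during which the arm holds its last target. There are 200 camera calls.

## Working session

There is one attempt and no reset: what is moved stays moved. The work goes in short steps, Python scripts to look and compute and a shell command to move; the robot and the scene stay as the last step left them, time stands still between calls to the robot, and variables do not carry over. Pictures are saved under pics/ and viewed, at most 10 in all, crops included, and the job is handed in when it is done.

```bash
ls; mkdir -p pics
python3 - <<'E'
from cell import env, imaging
import cv2
for n in("scene","top"):
    im=imaging.read_camera(n); cv2.imwrite(f"pics/{n}0.png",im[:,:,::-1])
    print(n,imaging.get_calibration(n))
print(env.get_obs())
E
```

```text
pics
scene {'camera_matrix': array([[410.87736031,   0.        , 326.55430601],
       [  0.        , 410.87736031, 203.26937083],
       [  0.        ,   0.        ,   1.        ]]), 'position': array([ 0.06120699, -0.82949512,  0.64687706]), 'attitude': array([ 61.303216  ,  -0.1995685 , -25.93984431])}
top {'camera_matrix': array([[518.30014724,   0.        , 318.52198036],
       [  0.        , 518.30014724, 213.26657765],
       [  0.        ,   0.        ,   1.        ]]), 'position': array([0.3438401 , 0.09375136, 1.50826525]), 'attitude': array([  6.748515  ,  -0.9932337 , -88.50177865])}
{'time_s': 0.1, 'qpos': array([-68.97695961,  18.43615568,  -4.01566353,  83.16726106,
         1.29701735,  78.54081876,  -3.26044098]), 'joint_velocities': array([-0.09929557,  0.02596822, -0.11038559, -0.21218898, -0.0004985 ,
       -0.0339196 ,  0.04926086]), 'effort': array([-2.45564743e-04, -4.92571056e+01, -4.05643154e-01, -3.13404357e+01,
       -6.40578778e-02,  3.93481844e-02,  5.12696829e-05]), 'tool_pos': array([0.22450202, 0.60951202, 0.24056136]), 'tool_rot': array([-1.79901109e+02,  7.33853096e-03,  1.59786633e+02]), 'force': array([-0.15491965,  0.03731622, -0.24506515]), 'wrist_torque': array([ 0.00472752, -0.03862397, -0.03578118]), 'grasp_force': 0.0, 'grip_width': 0.08712683390190701}
```

View pics/scene0.png

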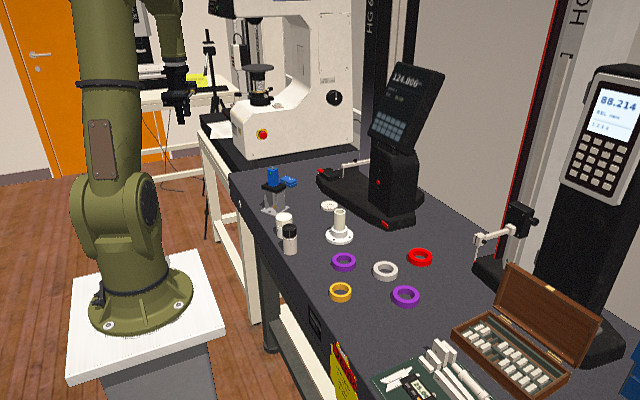

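View pics/top0.png

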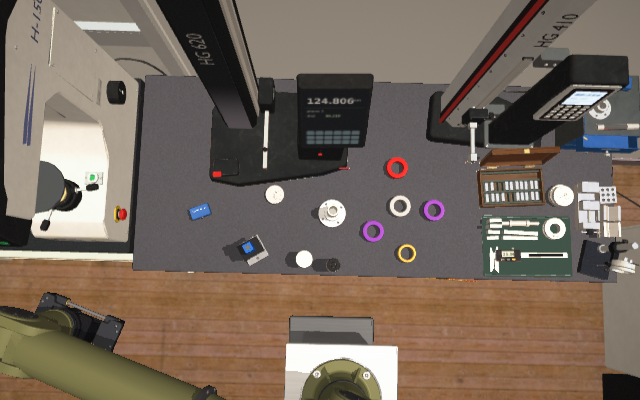

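The scene view shows the grey ring at (385,271), the brass ring at (340,292), the post at (340,225) and the probe in its rest at (273,185). In the top view these are at (400,206), (407,254), (332,213) and (249,247).

Things that could be taken for the wide ring (top-view pixels): purple (373,231), purple (433,210), red (397,168), the pale ring in the tray (554,229) and the disc (561,195). I choose the grey one at (400,206). For the small ring the only yellow one is (407,254).

```bash
cat > h.py <<'E'
from cell import env, imaging
import cv2, numpy as np
from scipy.spatial.transform import Rotation as R
C={n:imaging.get_calibration(n) for n in("scene","top")}
def ray(n,uv):
    c=C[n];K=c["camera_matrix"];d=np.linalg.inv(K)@[uv[0],uv[1],1]
    return np.array(c["position"]),R.from_euler('xyz',c["attitude"],degrees=True).as_matrix()@(d*[1,-1,-1])
def plane(n,uv,z):
    p,d=ray(n,uv);return p+d*(z-p[2])/d[2]
def proj(n,P):
    c=C[n];q=R.from_euler('xyz',c["attitude"],degrees=True).as_matrix().T@(np.array(P)-c["position"])
    q=c["camera_matrix"]@(q*[1,-1,-1]);return q[:2]/q[2]
def blobs(im,lo,hi,box,amin=20):
    x0,y0,x1,y1=box
    m=cv2.inRange(cv2.cvtColor(im,cv2.COLOR_RGB2HSV),np.array(lo),np.array(hi))[y0:y1,x0:x1]
    cs,_=cv2.findContours(m,cv2.RETR_EXTERNAL,cv2.CHAIN_APPROX_NONE)
    out=[]
    for c in cs:
        h=cv2.convexHull(c);M=cv2.moments(h)
        if M["m00"]>amin: out.append((M["m10"]/M["m00"]+x0,M["m01"]/M["m00"]+y0,M["m00"],h.reshape(-1,2)+[x0,y0]))
    return sorted(out,key=lambda b:-b[2])
def tool(dxyz):  # world shift -> tool axes at current pose
    o=env.get_obs();return R.from_euler('xyz',o["tool_rot"],degrees=True).as_matrix().T@np.array(dxyz)
E
python3 - <<'E'
from h import *
T=imaging.read_camera("top");S=imaging.read_camera("scene")
def rep(name,n,im,lo,hi,box,z,k=1):
    for b in blobs(im,lo,hi,box)[:k]:
        h=b[3];P=np.array([plane(n,q,z) for q in h]);(r)=cv2.minAreaRect(P[:,:2].astype(np.float32)*1000)
        print(name,n,np.round(b[:3],1),plane(n,b[:2],z).round(4),"size",np.round(r[1],0),"ang",round(r[2],1))
G=((0,0,110),(180,60,255)); Y=((15,100,90),(35,255,255)); B=((95,120,60),(125,255,255))
rep("wide","top",T,*G,(383,188,417,225),.009); rep("wide","scene",S,*G,(370,256,400,285),.009)
rep("small","top",T,*Y,(390,240,425,270),.009); rep("small","scene",S,*Y,(325,278,356,305),.009)
rep("post","top",T,*G,(310,190,355,235),.03)
rep("probe","top",T,*B,(230,230,270,262),.147-0.0);rep("probe","scene",S,*B,(262,162,281,192),.118)
rep("jar","top",T,*G,(290,240,315,275),.04);
a=cv2.resize(T[150:280,180:450],None,fx=2.9,fy=2.9,interpolation=cv2.INTER_CUBIC)
b=cv2.resize(S[155:310,255:435],None,fx=3,fy=3,interpolation=cv2.INTER_CUBIC)
cv2.imwrite("pics/a.png",a[:,:,::-1]);cv2.imwrite("pics/b.png",b[:,:,::-1])
E
```

```text
wide top [400.  205.2 354. ] [ 0.5524 -0.1653  0.009 ] size [65. 59.] ang 0.6
wide scene [385.  270.6 424.5] [ 0.5515 -0.1593  0.009 ] size [85. 60.] ang 58.4
small top [406.2 252.9 260.5] [ 0.4136 -0.1845  0.009 ] size [53. 52.] ang 46.0
small scene [340.  291.9 368. ] [ 0.4138 -0.181   0.009 ] size [69. 52.] ang 63.8
post top [331.6 212.8 600.5] [0.5218 0.0351 0.03  ] size [81. 78.] ang 1.5
probe top [248.2 247.3 106. ] [0.4106 0.256  0.147 ] size [28. 28.] ang 28.7
probe scene [272.6 176.8 182. ] [0.4109 0.2596 0.118 ] size [132.  33.] ang 73.1
jar top [303.9 258.4 229. ] [0.3889 0.1108 0.04  ] size [48. 45.] ang 1.6
```

View pics/a.png

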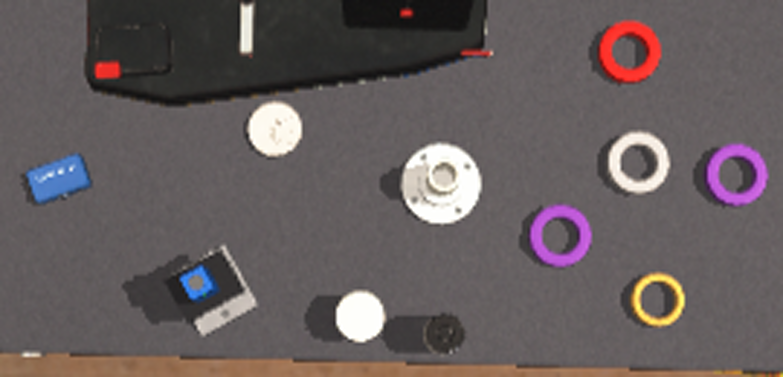

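View pics/b.png

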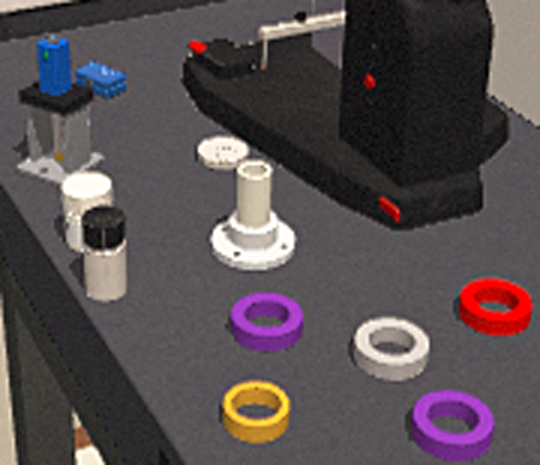

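The crops confirm my choice: the wide grey ring is at crop a (638,162) and the thin yellow ring at (658,299). The look-alikes are purple or red. Next I check the post's mouth, the clearance under the black display, and the rest's yaw.

```bash
cat >> h.py <<'E'
def tri(a,b):
    p,d=ray("top",a);q,e=ray("scene",b)
    s=np.linalg.lstsq(np.c_[d,-e],q-p,rcond=None)[0];A=p+s[0]*d;B=q+s[1]*e
    return ((A+B)/2).round(4),round(float(np.linalg.norm(A-B)),4)
E
python3 - <<'E'
from h import *
print("disp",tri((300,152),(371,137)),tri((366,158),(410,152)))
# crop points: sleeve mouth centre top a(442,175)/2.9+(180,150), scene b(254,168)/3+(255,155)
print("mouth",tri((180+442/2.9,150+175/2.9),(255+254/3,155+168/3)))
T=imaging.read_camera("top")
for n,uv in(("top",(180+442/2.9,150+175/2.9)),("scene",(255+254/3,155+168/3))):print(plane(n,uv,.085))
print("postfoot by sizes", plane("top",(331.6,212.8),.008))
S=imaging.read_camera("scene")
# foot in scene: hull of bright blob incl sleeve -> use lower foot extremes
b=blobs(S,(0,0,110),(180,60,255),(322,200,358,250))[0][3]
f=b[b[:,1]>226];print("foot scene l/r",f[:,0].min(),f[:,0].max(),b[:,1].max())
# probe body yaw: blue hull at top of body
P=np.array([plane("top",q,.147)[:2] for q in blobs(T,(95,120,60),(125,255,255),(230,230,270,262))[0][3]])*1000
print(cv2.minAreaRect(P.astype(np.float32)))
# plate of rest: corners in crop a (223,245),(257,298),(206,335): plate-edge direction
for u in((223,245),(257,298),(206,335)):print(plane("top",(180+u[0]/2.9,150+u[1]/2.9),.005).round(3))
E
```

```text
disp (array([0.6541, 0.1209, 0.2502]), 0.0206) (array([ 0.6502, -0.0487,  0.2636]), 0.043)
mouth (array([0.5228, 0.0349, 0.0866]), 0.002)
[0.52209802 0.03524839 0.085     ]
[0.52513537 0.03721231 0.085     ]
postfoot by sizes [0.52446049 0.0342916  0.008     ]
foot scene l/r 325 353 244
((410.3543395996094, 256.1171569824219), (28.346757888793945, 27.89830780029297), 28.710418701171875)
[0.455 0.249 0.005]
[0.403 0.214 0.005]
[0.365 0.263 0.005]
```

```bash
python3 -m crank '[{"x":-0.04,"y":-0.043,"turn":0.1},{"x":-0.08,"y":-0.086,"turn":0.2},{"x":-0.12,"y":-0.129,"turn":0.3},{"x":-0.16,"y":-0.172,"turn":0.4},{"x":-0.20,"y":-0.215,"turn":0.5},{"x":-0.24,"y":-0.258,"turn":0.6},{"x":-0.28,"y":-0.301,"turn":0.7},{"x":-0.32,"y":-0.344,"turn":0.8},{"x":-0.36,"y":-0.387,"turn":0.9},{"x":-0.40,"y":-0.43,"turn":1.0},{"x":-0.44,"y":-0.473,"turn":1.1},{"x":-0.48,"y":-0.516,"turn":1.22}]' 0.087 20
```

```text
invalid input
```

The post mouth triangulates to (0.523, 0.035, 0.087), against 0.085 expected. The rows seem to need all four keys.

```bash
python3 -m crank '[{"x":-0.04,"y":-0.043,"z":0,"turn":0.1},{"x":-0.08,"y":-0.086,"z":0,"turn":0.2},{"x":-0.12,"y":-0.129,"z":0,"turn":0.3},{"x":-0.16,"y":-0.172,"z":0,"turn":0.4},{"x":-0.20,"y":-0.215,"z":0,"turn":0.5},{"x":-0.24,"y":-0.258,"z":0,"turn":0.6},{"x":-0.28,"y":-0.301,"z":0,"turn":0.7},{"x":-0.32,"y":-0.344,"z":0,"turn":0.8},{"x":-0.36,"y":-0.387,"z":0,"turn":0.9},{"x":-0.40,"y":-0.43,"z":0,"turn":1.0},{"x":-0.44,"y":-0.473,"z":0,"turn":1.1},{"x":-0.48,"y":-0.516,"z":0,"turn":1.22}]' 0.087 20
```

```text
time_s: 1.8
tool_pos: [0.4973, -0.0418, 0.242]
tool_rot: [179.9, -0.0, 89.7]
force: [1.0, 0.3, -0.5]
grip_width: 0.0867
grasp_force: 0.0
```

```bash
python3 -m crank '[{"x":-0.05,"y":0.022,"z":0,"turn":0},{"x":-0.1,"y":0.044,"z":0.01,"turn":0},{"x":-0.122,"y":0.055,"z":0.05,"turn":0},{"x":-0.122,"y":0.055,"z":0.10,"turn":0},{"x":-0.122,"y":0.055,"z":0.14,"turn":0},{"x":-0.122,"y":0.055,"z":0.17,"turn":0},{"x":-0.122,"y":0.055,"z":0.19,"turn":0},{"x":-0.122,"y":0.055,"z":0.205,"turn":0},{"x":-0.122,"y":0.055,"z":0.215,"turn":0},{"x":-0.122,"y":0.055,"z":0.219,"turn":0},{"x":-0.122,"y":0.055,"z":0.219,"turn":0}]' 0.087 10 && python3 -m crank '[{"x":0,"y":0,"z":0,"turn":0},{"x":0,"y":0,"z":0,"turn":0},{"x":0,"y":0,"z":0,"turn":0},{"x":0,"y":0,"z":0,"turn":0},{"x":0,"y":0,"z":0,"turn":0},{"x":0,"y":0,"z":0,"turn":0}]' 0.055 8
```

```text
time_s: 3.18
tool_pos: [0.5519, -0.1623, 0.0229]
tool_rot: [180.0, 0.0, 89.9]
force: [0.2, -0.4, -0.5]
grip_width: 0.0868
grasp_force: 0.0
time_s: 3.92
tool_pos: [0.5516, -0.1622, 0.0228]
tool_rot: [180.0, -0.0, 89.9]
force: [-0.9, 0.3, 1.8]
grip_width: 0.0608
grasp_force: 8.0
```

```bash
python3 -m crank '[{"x":0,"y":0,"z":0,"turn":0},{"x":0,"y":0,"z":0,"turn":0.05},{"x":0,"y":0,"z":0,"turn":0.2},{"x":0,"y":0,"z":0,"turn":0.38},{"x":0,"y":0,"z":0,"turn":0.56},{"x":0,"y":0,"z":0,"turn":0.74},{"x":0,"y":0,"z":0,"turn":0.92},{"x":0,"y":0,"z":0,"turn":1.1},{"x":0,"y":0,"z":0,"turn":1.28},{"x":0,"y":0,"z":0,"turn":1.46},{"x":0,"y":0,"z":0,"turn":1.571},{"x":0,"y":0,"z":0,"turn":1.571}]' 0.074 8 && python3 -m crank '[{"x":0,"y":0,"z":0,"turn":0},{"x":0,"y":0,"z":0,"turn":0},{"x":0,"y":0,"z":0,"turn":0},{"x":0,"y":0,"z":0,"turn":0},{"x":0,"y":0,"z":0,"turn":0}]' 0.055 25
python3 - <<'E'
from h import *
print(env.get_obs()["qpos"].round(0), env.get_obs()["tool_pos"])
E
```

```text
time_s: 5.42
tool_pos: [0.5515, -0.1621, 0.0223]
tool_rot: [180.0, 0.0, -0.0]
force: [-0.2, 0.1, 0.5]
grip_width: 0.0738
grasp_force: 0.0
time_s: 6.05
tool_pos: [0.5515, -0.162, 0.0225]
tool_rot: [-180.0, 0.0, -0.1]
force: [0.1, 0.8, -0.7]
grip_width: 0.0621
grasp_force: 25.0
[-32.  32.  56. 108. -32.  57. -51.] [ 0.55152905 -0.16199605  0.02250056]
```

```bash
python3 -m crank '[{"x":0,"y":0,"z":-0.015,"turn":0},{"x":0,"y":0,"z":-0.045,"turn":0},{"x":0,"y":0,"z":-0.085,"turn":0},{"x":-0.003,"y":-0.01,"z":-0.11,"turn":0},{"x":-0.01,"y":-0.05,"z":-0.11,"turn":0},{"x":-0.015,"y":-0.09,"z":-0.11,"turn":0},{"x":-0.02,"y":-0.13,"z":-0.11,"turn":0},{"x":-0.025,"y":-0.165,"z":-0.11,"turn":0},{"x":-0.0285,"y":-0.19,"z":-0.11,"turn":0},{"x":-0.0285,"y":-0.1985,"z":-0.11,"turn":0},{"x":-0.0285,"y":-0.1985,"z":-0.11,"turn":0},{"x":-0.0285,"y":-0.1985,"z":-0.11,"turn":0}]' 0.055 25
python3 - <<'E'
from h import *
o=env.get_obs();print(o["qpos"].round(0), o["tool_pos"],o["grip_width"],o["force"])
S=imaging.read_camera("scene")
t=o["tool_pos"];print("expected ring bottom/mouth px",proj("scene",t-[0,0,.0225]),proj("scene",[t[0],t[1],.085]))
cv2.imwrite("pics/c.png",cv2.resize(S[150:270,270:410],None,fx=5,fy=5,interpolation=cv2.INTER_CUBIC)[:,:,::-1])
E
```

```text
time_s: 7.55
tool_pos: [0.5237, 0.0346, 0.1328]
tool_rot: [180.0, -0.0, -0.3]
force: [0.1, -0.1, -1.7]
grip_width: 0.0617
grasp_force: 25.0
[-66.  15.  67. 110. -15.  64. -83.] [0.52366636 0.03456618 0.1328023 ] 0.06169886371152406 [ 0.08298641 -0.07941638 -1.74588233]
expected ring bottom/mouth px [339.81271239 203.47023854] [339.63794316 211.54614836]
```

View pics/c.png

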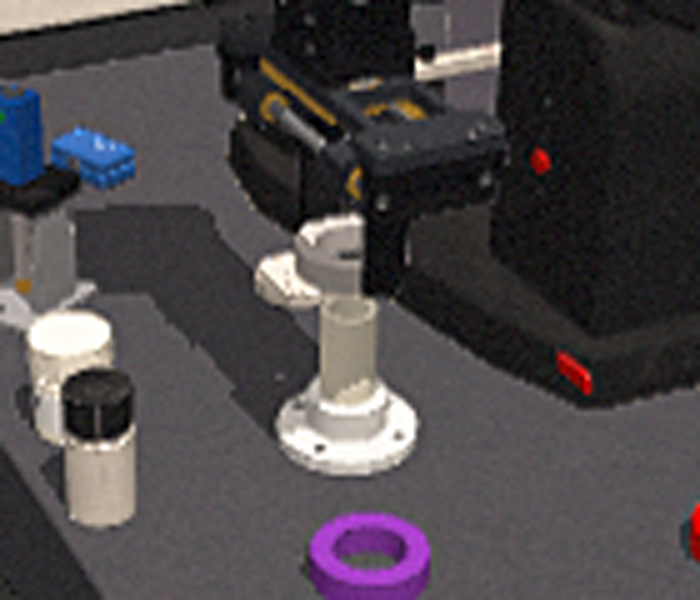

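The picture shows the ring held level just above the sleeve. The ring's centre column is about crop 352 and the sleeve's about 349.5, mouth row 308. So a shift of about 3 mm in +y is needed, which agrees with the bias-corrected top view. Joint 3 is near its range end, so I turn back to relax it.

```bash
python3 -m crank '[{"x":0,"y":0,"z":0,"turn":-0.15},{"x":0,"y":0,"z":0,"turn":-0.3},{"x":0,"y":0,"z":0,"turn":-0.45},{"x":0,"y":0,"z":0,"turn":-0.6},{"x":0,"y":0,"z":0,"turn":-0.75},{"x":0,"y":0,"z":0,"turn":-0.785},{"x":0,"y":0,"z":0,"turn":-0.785}]' 0.055 25
python3 - <<'E'
from h import *
o=env.get_obs();print(o["qpos"].round(1), o["tool_pos"],o["grip_width"],o["tool_rot"])
t=o["tool_pos"];print(tool(np.array([.523,.0375,t[2]])-t))
E
```

```text
time_s: 8.48
tool_pos: [0.5235, 0.0356, 0.1326]
tool_rot: [180.0, 0.0, 44.7]
force: [0.9, 0.6, -2.8]
grip_width: 0.0621
grasp_force: 25.0
[-58.7  12.   57.8 110.2 -11.3  63.8 -41.8] [0.5235187  0.03558921 0.13255695] 0.062116727038091256 [1.79992170e+02 4.44677669e-03 4.46723266e+01]
[ 9.74518054e-04 -1.72351185e-03 -3.11173999e-07]
```

```bash
python3 -m crank '[{"x":0.001,"y":-0.0017,"z":0,"turn":0},{"x":0.001,"y":-0.0017,"z":0.005,"turn":0},{"x":0.001,"y":-0.0017,"z":0.012,"turn":0},{"x":0.001,"y":-0.0017,"z":0.018,"turn":0},{"x":0.001,"y":-0.0017,"z":0.023,"turn":0},{"x":0.001,"y":-0.0017,"z":0.027,"turn":0},{"x":0.001,"y":-0.0017,"z":0.03,"turn":0},{"x":0.001,"y":-0.0017,"z":0.033,"turn":0},{"x":0.001,"y":-0.0017,"z":0.036,"turn":0}]' 0.055 25
```

```text
time_s: 9.6
tool_pos: [0.5231, 0.0383, 0.0965]
tool_rot: [180.0, -0.0, 44.9]
force: [-0.6, 0.6, -2.0]
grip_width: 0.0621
grasp_force: 25.0
```

The ring is 11 mm past the mouth with no contact force, so I continue down.

```bash
python3 -m crank '[{"x":0,"y":0,"z":0.006,"turn":0},{"x":0,"y":0,"z":0.012,"turn":0},{"x":0,"y":0,"z":0.018,"turn":0},{"x":0,"y":0,"z":0.024,"turn":0},{"x":0,"y":0,"z":0.03,"turn":0},{"x":0,"y":0,"z":0.035,"turn":0},{"x":0,"y":0,"z":0.039,"turn":0},{"x":0,"y":0,"z":0.042,"turn":0},{"x":0,"y":0,"z":0.0435,"turn":0},{"x":0,"y":0,"z":0.0435,"turn":0}]' 0.055 25
```

```text
time_s: 10.85
tool_pos: [0.523, 0.0383, 0.053]
tool_rot: [180.0, -0.0, 44.9]
force: [-0.4, 0.7, -2.1]
grip_width: 0.0617
grasp_force: 25.0
```

```bash
python3 -m crank '[{"x":0,"y":0,"z":0.0005,"turn":0},{"x":0,"y":0,"z":0.001,"turn":0},{"x":0,"y":0,"z":0.001,"turn":0}]' 0.055 25
```

```text
time_s: 11.22
tool_pos: [0.5231, 0.0384, 0.0524]
tool_rot: [-180.0, -0.0, 44.9]
force: [-2.0, -0.5, 2.9]
grip_width: 0.0619
grasp_force: 25.0
```

Contact at 5 N and the right height. I release and rise.

```bash
python3 -m crank '[{"x":0,"y":0,"z":0,"turn":0},{"x":0,"y":0,"z":0,"turn":0},{"x":0,"y":0,"z":0,"turn":0},{"x":0,"y":0,"z":-0.01,"turn":0},{"x":0,"y":0,"z":-0.04,"turn":0},{"x":0,"y":0,"z":-0.08,"turn":0},{"x":0,"y":0,"z":-0.12,"turn":0},{"x":0,"y":0,"z":-0.14,"turn":0}]' 0.078 8 && python3 -m crank '[{"x":-0.02,"y":0.008,"z":0,"turn":-0.15},{"x":-0.06,"y":0.022,"z":0,"turn":-0.3},{"x":-0.11,"y":0.038,"z":0,"turn":-0.45},{"x":-0.16,"y":0.054,"z":0,"turn":-0.6},{"x":-0.205,"y":0.07,"z":0,"turn":-0.75},{"x":-0.234,"y":0.079,"z":0,"turn":-0.9},{"x":-0.234,"y":0.079,"z":0,"turn":-1.05},{"x":-0.234,"y":0.079,"z":0.02,"turn":-1.2},{"x":-0.234,"y":0.079,"z":0.04,"turn":-1.35},{"x":-0.234,"y":0.079,"z":0.06,"turn":-1.5},{"x":-0.234,"y":0.079,"z":0.07,"turn":-1.571},{"x":-0.234,"y":0.079,"z":0.07,"turn":-1.571}]' 0.08 8;python3 - <<'E'
from h import *
o=env.get_obs();print(o["qpos"].round(1))
S=imaging.read_camera("scene")
cv2.imwrite("pics/d.png",cv2.resize(S[150:310,270:430],None,fx=3.5,fy=3.5,interpolation=cv2.INTER_CUBIC)[:,:,::-1])
E
```

```text
time_s: 12.22
tool_pos: [0.5241, 0.038, 0.1949]
tool_rot: [179.9, -0.2, 44.8]
force: [-0.0, 0.4, -0.2]
grip_width: 0.078
grasp_force: 0.0
time_s: 13.72
tool_pos: [0.4122, -0.1833, 0.1218]
tool_rot: [-179.9, -0.0, 134.7]
force: [-0.2, -0.9, -0.7]
grip_width: 0.0799
grasp_force: 0.0
[-51.6  -6.2  70.7 120.4   6.7  61.9  60.6]
```

View pics/d.png

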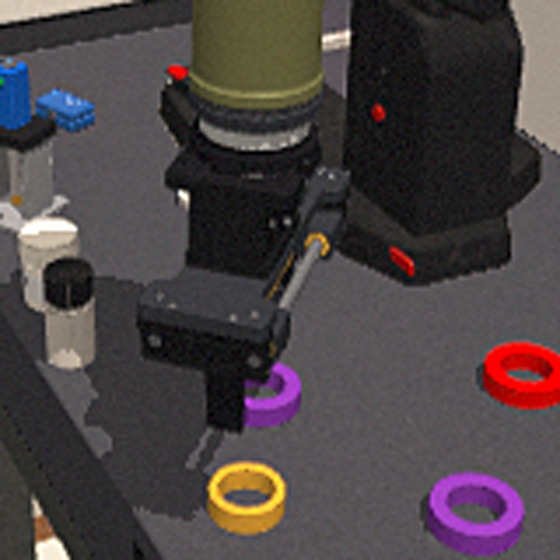

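The gripper is above the brass ring (crop 246,495); the post is hidden behind it. Joint 3 is close to its range end, so I check how turning affects it before going down.

```bash
python3 -m crank '[{"x":0,"y":0,"z":0,"turn":0.18},{"x":0,"y":0,"z":0,"turn":0.36},{"x":0,"y":0,"z":0,"turn":0.54},{"x":0,"y":0,"z":0,"turn":0.72},{"x":0,"y":0,"z":0,"turn":0.785},{"x":0,"y":0,"z":0,"turn":0.785}]' 0.08 8;python3 - <<'E'
from h import *
o=env.get_obs();print(o["qpos"].round(1),o["tool_pos"])
E
```

```text
time_s: 14.52
tool_pos: [0.4134, -0.1829, 0.1229]
tool_rot: [179.9, -0.0, 89.9]
force: [1.0, 0.5, -0.5]
grip_width: 0.0797
grasp_force: 0.0
[-45.4  -4.6  65.2 120.2   4.6  61.7  17.3] [ 0.41335373 -0.18290522  0.12287102]
```

```bash
python3 -m crank '[{"x":0,"y":0,"z":0.03,"turn":0},{"x":0,"y":0,"z":0.06,"turn":0},{"x":0,"y":0,"z":0.08,"turn":0},{"x":0,"y":0,"z":0.09,"turn":0},{"x":0,"y":0,"z":0.097,"turn":0},{"x":0,"y":0,"z":0.1,"turn":0},{"x":0,"y":0,"z":0.1,"turn":0}]' 0.08 8 && python3 -m crank '[{"x":0,"y":0,"z":0,"turn":0},{"x":0,"y":0,"z":0,"turn":0},{"x":0,"y":0,"z":0,"turn":0},{"x":0,"y":0,"z":0,"turn":0},{"x":0,"y":0,"z":0,"turn":0}]' 0.045 6 && python3 -m crank '[{"x":0,"y":0,"z":0,"turn":0},{"x":0,"y":0,"z":0,"turn":0.05},{"x":0,"y":0,"z":0,"turn":0.2},{"x":0,"y":0,"z":0,"turn":0.38},{"x":0,"y":0,"z":0,"turn":0.56},{"x":0,"y":0,"z":0,"turn":0.74},{"x":0,"y":0,"z":0,"turn":0.92},{"x":0,"y":0,"z":0,"turn":1.1},{"x":0,"y":0,"z":0,"turn":1.28},{"x":0,"y":0,"z":0,"turn":1.46},{"x":0,"y":0,"z":0,"turn":1.571},{"x":0,"y":0,"z":0,"turn":1.571}]' 0.068 6 && python3 -m crank '[{"x":0,"y":0,"z":0,"turn":0},{"x":0,"y":0,"z":0,"turn":0},{"x":0,"y":0,"z":0,"turn":0},{"x":0,"y":0,"z":0,"turn":0},{"x":0,"y":0,"z":0,"turn":0}]' 0.045 20;python3 - <<'E'
from h import *
o=env.get_obs();print(o["qpos"].round(1),o["tool_pos"])
t=o["tool_pos"];print(tool(np.array([.5231,.0383,t[2]])-t))
T=imaging.read_camera("top")
for b in blobs(T,(0,0,110),(180,60,255),(310,188,355,237))[:2]: print(b[:3])
E
```

```text
time_s: 15.4
tool_pos: [0.4132, -0.1828, 0.0224]
tool_rot: [179.9, -0.0, 89.9]
force: [-0.4, 0.0, 0.3]
grip_width: 0.0801
grasp_force: 0.0
time_s: 16.02
tool_pos: [0.413, -0.1827, 0.0221]
tool_rot: [180.0, -0.0, 89.9]
force: [0.1, 1.0, 0.8]
grip_width: 0.0504
grasp_force: 6.0
time_s: 17.52
tool_pos: [0.4127, -0.1827, 0.022]
tool_rot: [-180.0, 0.0, -0.1]
force: [-0.9, 0.8, -0.4]
grip_width: 0.0677
grasp_force: 0.0
time_s: 18.15
tool_pos: [0.4128, -0.1827, 0.022]
tool_rot: [-180.0, 0.0, -0.1]
force: [0.3, 0.5, -0.8]
grip_width: 0.0519
grasp_force: 20.0
[-42.6  18.3  70.1 125.1 -22.5  50.7 -48.9] [ 0.41276546 -0.18267287  0.02202306]
[ 1.09880692e-01 -2.21198892e-01  4.35829161e-05]
(331.92739798622154, 212.92421833598303, 629.0)
```

```bash
python3 -m crank '[{"x":0,"y":0,"z":-0.015,"turn":0},{"x":0,"y":0,"z":-0.045,"turn":-0.1},{"x":0,"y":0,"z":-0.085,"turn":-0.25},{"x":0,"y":0,"z":-0.115,"turn":-0.4},{"x":0.01,"y":-0.03,"z":-0.12,"turn":-0.55},{"x":0.03,"y":-0.07,"z":-0.12,"turn":-0.7},{"x":0.05,"y":-0.11,"z":-0.12,"turn":-0.785},{"x":0.075,"y":-0.15,"z":-0.12,"turn":-0.785},{"x":0.095,"y":-0.19,"z":-0.12,"turn":-0.785},{"x":0.106,"y":-0.214,"z":-0.12,"turn":-0.785},{"x":0.11,"y":-0.2212,"z":-0.12,"turn":-0.785},{"x":0.11,"y":-0.2212,"z":-0.12,"turn":-0.785}]' 0.045 20;python3 - <<'E'
from h import *
o=env.get_obs();print(o["qpos"].round(1),o["tool_pos"])
t=o["tool_pos"];print(tool(np.array([.5231,.0383,t[2]])-t))
S=imaging.read_camera("scene")
cv2.imwrite("pics/e.png",cv2.resize(S[150:270,270:410],None,fx=5,fy=5,interpolation=cv2.INTER_CUBIC)[:,:,::-1])
E
```

```text
time_s: 19.7
tool_pos: [0.523, 0.0374, 0.1419]
tool_rot: [180.0, 0.1, 44.8]
force: [0.5, -0.8, -0.5]
grip_width: 0.052
grasp_force: 20.0
[-62.4  12.1  61.7 109.7 -11.7  65.  -41.4] [0.52304294 0.03739014 0.141903  ]
[ 6.81957557e-04 -6.05006988e-04 -8.76887754e-07]
```

View pics/e.png

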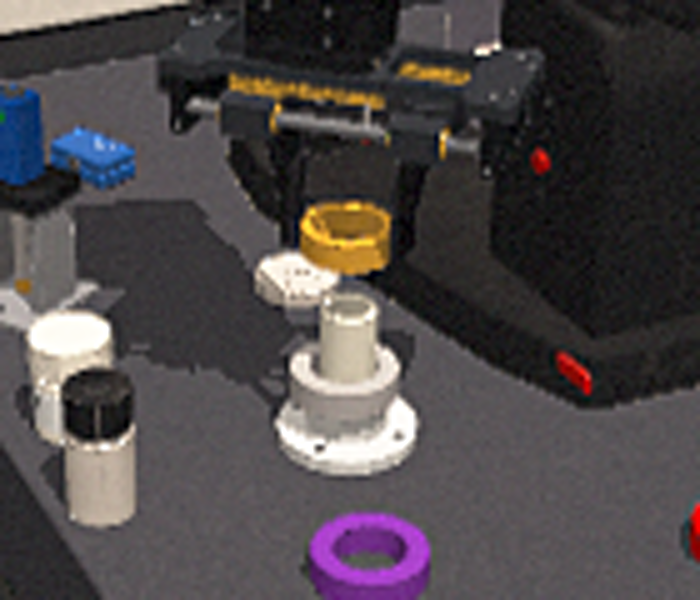

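The wide ring sits flat on the shoulder. The brass ring hangs above the mouth with centre column about crop 346, sleeve about 349, and the wide ring about 344.5. I refine the post's axis from this picture, using the held brass ring as the reference.

Run:
```python
from h import *
S=imaging.read_camera("scene");o=env.get_obs();t=o["tool_pos"]
b=blobs(S,(12,90,60),(38,255,255),(325,187,352,207))[0];print(b[:3], b[3].min(0),b[3].max(0))
h=np.r_[[[ (proj("scene",t+[.026*np.cos(a),.026*np.sin(a),z])) for a in np.linspace(0,6.28,60)] for z in(-.022,-.004)]].reshape(-1,2).astype(np.float32)
M=cv2.moments(cv2.convexHull(h));e=np.array([M["m10"],M["m01"]])/M["m00"];print("expected",e,h.min(0),h.max(0))
bias=np.array(b[:2])-e
# sleeve: subpixel edges, rows 215-222, R channel
for r in (214,216,218,220):
    print(r,S[r,328:352].mean(1).round(0).astype(int))
print(S[203:216,340].mean(1).astype(int),bias)
```

```text
(339.00898876404494, 196.84419475655432, 222.5) [330 190] [348 204]
expected [339.3379517  197.23081131] [329.67676 189.80453] [349.06973 204.70149]
214 [ 88  85  84  81  78  71 138 150 149 210 222 247 252 248 222 171 186 120
  89  84  89  86  84  93]
216 [ 54  60  61  52  54  40 139 156 166 177 184 186 191 187 196 189 190 102
  40  42  51  48  83  82]
218 [ 91  84  93 102 107 105 141 157 169 180 185 187 194 195 195 185 178 140
  48  41  49  53  55  49]
220 [ 91 148 169 138 137 130 137 156 169 179 184 187 193 191 192 185 166 207
 235 247 133  42  51  53]
[130 132  87  85  77 111 171 137 136 132 189 251 186] [-0.32896293 -0.38661655]
```

Combining both views puts the axis near (0.524, 0.0365). I lower the brass ring to just past the mouth there, then feel the clearance gently to pin down the axis.

```bash
python3 -m crank '[{"x":0.0003,"y":0.0016,"z":0.01,"turn":0},{"x":0.0003,"y":0.0016,"z":0.02,"turn":0},{"x":0.0003,"y":0.0016,"z":0.028,"turn":0},{"x":0.0003,"y":0.0016,"z":0.032,"turn":0},{"x":0.0003,"y":0.0016,"z":0.036,"turn":0},{"x":0.0003,"y":0.0016,"z":0.04,"turn":0},{"x":0.0003,"y":0.0016,"z":0.044,"turn":0},{"x":0.0003,"y":0.0016,"z":0.048,"turn":0},{"x":0.0003,"y":0.0016,"z":0.05,"turn":0},{"x":0.0003,"y":0.0016,"z":0.05,"turn":0}]' 0.045 20; python3 -m crank '[{"x":0.002,"y":0,"z":0,"turn":0},{"x":0.0035,"y":0,"z":0,"turn":0},{"x":0.0045,"y":0,"z":0,"turn":0},{"x":0.0045,"y":0,"z":0,"turn":0}]' 0.045 20; python3 -m crank '[{"x":-0.003,"y":0,"z":0,"turn":0},{"x":-0.0065,"y":0,"z":0,"turn":0},{"x":-0.009,"y":0,"z":0,"turn":0},{"x":-0.009,"y":0,"z":0,"turn":0}]' 0.045 20
```

```text
time_s: 21.05
tool_pos: [0.5246, 0.0372, 0.0919]
tool_rot: [-180.0, 0.0, 44.8]
force: [-0.0, 0.8, -1.0]
grip_width: 0.0517
grasp_force: 20.0
time_s: 21.55
tool_pos: [0.527, 0.0395, 0.0918]
tool_rot: [-180.0, 0.1, 44.8]
force: [-3.8, -3.8, 1.6]
grip_width: 0.0521
grasp_force: 20.0
time_s: 22.05
tool_pos: [0.5226, 0.0353, 0.0925]
tool_rot: [180.0, -0.2, 44.9]
force: [2.9, 2.6, -2.5]
grip_width: 0.0516
grasp_force: 20.0
```

```bash
python3 -m crank '[{"x":0.003,"y":0,"z":0,"turn":0},{"x":0.0045,"y":0.002,"z":0,"turn":0},{"x":0.0045,"y":0.0035,"z":0,"turn":0},{"x":0.0045,"y":0.0045,"z":0,"turn":0},{"x":0.0045,"y":0.0045,"z":0,"turn":0}]' 0.045 20; python3 -m crank '[{"x":0,"y":-0.003,"z":0,"turn":0},{"x":0,"y":-0.0065,"z":0,"turn":0},{"x":0,"y":-0.009,"z":0,"turn":0},{"x":0,"y":-0.009,"z":0,"turn":0}]' 0.045 20; python3 -m crank '[{"x":0,"y":0.0025,"z":0,"turn":0},{"x":0,"y":0.0045,"z":0,"turn":0},{"x":0,"y":0.0045,"z":0,"turn":0}]' 0.045 20
```

```text
time_s: 22.68
tool_pos: [0.5267, 0.0349, 0.0917]
tool_rot: [-179.8, 0.1, 44.9]
force: [-4.3, 2.4, 1.3]
grip_width: 0.0516
grasp_force: 20.0
time_s: 23.18
tool_pos: [0.5227, 0.0392, 0.0924]
tool_rot: [179.8, -0.1, 44.8]
force: [3.2, -3.2, -3.7]
grip_width: 0.0521
grasp_force: 20.0
time_s: 23.55
tool_pos: [0.5245, 0.0374, 0.092]
tool_rot: [-180.0, 0.0, 44.9]
force: [0.3, 0.3, -0.7]
grip_width: 0.052
grasp_force: 20.0
```

The contacts are symmetric, so the post axis is (0.5247, 0.0372). Now I lower to home on the wide ring.

```bash
python3 -m crank '[{"x":0,"y":0,"z":0.005,"turn":0},{"x":0,"y":0,"z":0.01,"turn":0},{"x":0,"y":0,"z":0.014,"turn":0},{"x":0,"y":0,"z":0.018,"turn":0},{"x":0,"y":0,"z":0.0205,"turn":0},{"x":0,"y":0,"z":0.022,"turn":0},{"x":0,"y":0,"z":0.023,"turn":0},{"x":0,"y":0,"z":0.023,"turn":0}]' 0.045 20
```

```text
time_s: 24.55
tool_pos: [0.5247, 0.0373, 0.07]
tool_rot: [-179.9, -0.0, 44.8]
force: [-3.0, -0.3, 7.4]
grip_width: 0.0518
grasp_force: 20.0
```

Home: TCP z = 0.070 with 7 N contact. I release and go to the probe.

```bash
python3 -m crank '[{"x":0,"y":0,"z":0,"turn":0},{"x":0,"y":0,"z":0,"turn":0},{"x":0,"y":0,"z":0,"turn":0},{"x":0,"y":0,"z":-0.01,"turn":0},{"x":0,"y":0,"z":-0.04,"turn":0},{"x":0,"y":0,"z":-0.08,"turn":0},{"x":0,"y":0,"z":-0.12,"turn":0},{"x":0,"y":0,"z":-0.14,"turn":0}]' 0.078 8 && python3 -m crank '[{"x":0.01,"y":-0.03,"z":0,"turn":0},{"x":0.022,"y":-0.07,"z":0,"turn":0.1},{"x":0.034,"y":-0.11,"z":0,"turn":0.2},{"x":0.047,"y":-0.15,"z":0,"turn":0.24},{"x":0.059,"y":-0.19,"z":0,"turn":0.24},{"x":0.07,"y":-0.225,"z":0,"turn":0.24},{"x":0.074,"y":-0.2374,"z":0,"turn":0.24},{"x":0.074,"y":-0.2374,"z":0,"turn":0.24}]' 0.06 8;python3 - <<'E'
from h import *
o=env.get_obs();print(o["qpos"].round(1),o["tool_pos"])
for n in("scene","top"):
  im=imaging.read_camera(n);cv2.imwrite("pics/g_%s.png"%n,im[:,:,::-1])
S=cv2.imread("pics/g_scene.png");T=cv2.imread("pics/g_top.png")
f=lambda a:cv2.resize(a,(400,400),interpolation=cv2.INTER_CUBIC)
cv2.imwrite("pics/f.png",np.hstack([f(S[140:260,250:370]),f(T[170:270,230:330])]))
E
```

```text
time_s: 25.55
tool_pos: [0.5258, 0.037, 0.2118]
tool_rot: [179.9, -0.2, 44.8]
force: [-0.6, 0.2, 0.1]
grip_width: 0.0778
grasp_force: 0.0
time_s: 26.55
tool_pos: [0.4099, 0.2576, 0.2093]
tool_rot: [180.0, -0.0, 31.1]
force: [1.6, -0.4, 0.5]
grip_width: 0.0598
grasp_force: 0.0
[-85.2  -3.2  49.  110.    2.6  72.2 -95.9] [0.40987088 0.25757827 0.20927266]
```

View pics/f.png

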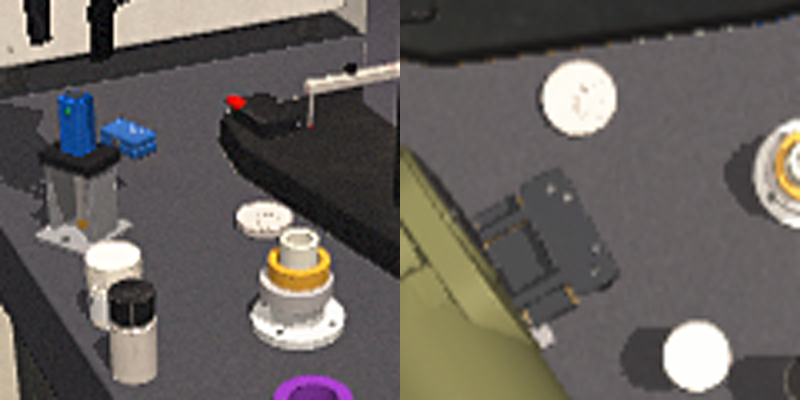

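Both rings sit stacked square on the post (scene half 298,275). The fingertips hang on either side of the probe (35 and 105, around 77). I lower and grip lightly, then regrip 90° round to centre the probe.

```bash
python3 -m crank '[{"x":0,"y":0,"z":0.02,"turn":0},{"x":0,"y":0,"z":0.04,"turn":0},{"x":0,"y":0,"z":0.06,"turn":0},{"x":0,"y":0,"z":0.075,"turn":0},{"x":0,"y":0,"z":0.084,"turn":0},{"x":0,"y":0,"z":0.084,"turn":0}]' 0.06 5 && python3 -m crank '[{"x":0,"y":0,"z":0,"turn":0},{"x":0,"y":0,"z":0,"turn":0},{"x":0,"y":0,"z":0,"turn":0},{"x":0,"y":0,"z":0,"turn":0},{"x":0,"y":0,"z":0,"turn":0},{"x":0,"y":0,"z":0,"turn":0}]' 0.015 5
```

```text
time_s: 27.4
tool_pos: [0.4097, 0.2572, 0.1248]
tool_rot: [180.0, 0.0, 31.1]
force: [-0.5, 0.6, 0.4]
grip_width: 0.0597
grasp_force: 0.0
time_s: 28.15
tool_pos: [0.4096, 0.258, 0.1252]
tool_rot: [-180.0, -0.0, 31.1]
force: [-0.4, 1.6, 1.8]
grip_width: 0.0239
grasp_force: 5.0
```

```bash
python3 -m crank '[{"x":0,"y":0,"z":0,"turn":0},{"x":0,"y":0,"z":0,"turn":0},{"x":0,"y":0,"z":0,"turn":-0.15},{"x":0,"y":0,"z":0,"turn":-0.33},{"x":0,"y":0,"z":0,"turn":-0.51},{"x":0,"y":0,"z":0,"turn":-0.69},{"x":0,"y":0,"z":0,"turn":-0.87},{"x":0,"y":0,"z":0,"turn":-1.05},{"x":0,"y":0,"z":0,"turn":-1.23},{"x":0,"y":0,"z":0,"turn":-1.41},{"x":0,"y":0,"z":0,"turn":-1.571},{"x":0,"y":0,"z":0,"turn":-1.571}]' 0.06 5 && python3 -m crank '[{"x":0,"y":0,"z":0,"turn":0},{"x":0,"y":0,"z":0,"turn":0},{"x":0,"y":0,"z":0,"turn":0},{"x":0,"y":0,"z":0,"turn":0},{"x":0,"y":0,"z":0,"turn":0},{"x":0,"y":0,"z":0,"turn":0}]' 0.015 10 && python3 -m crank '[{"x":0,"y":0,"z":0,"turn":0},{"x":0,"y":0,"z":0,"turn":0}]' 0.015 35
python3 - <<'E'
from h import *
o=env.get_obs();print(o["qpos"].round(1),o["tool_pos"])
E
```

```text
time_s: 29.65
tool_pos: [0.4097, 0.2577, 0.125]
tool_rot: [180.0, 0.0, 121.0]
force: [-0.2, -0.3, -0.4]
grip_width: 0.0602
grasp_force: 0.0
time_s: 30.4
tool_pos: [0.4103, 0.2584, 0.1254]
tool_rot: [179.9, -0.0, 121.1]
force: [3.6, 1.3, -1.3]
grip_width: 0.0242
grasp_force: 10.0
time_s: 30.65
tool_pos: [0.4103, 0.2583, 0.1254]
tool_rot: [179.9, -0.0, 121.1]
force: [3.8, 3.0, -0.9]
grip_width: 0.0236
grasp_force: 35.0
[-79.5   3.6  46.  115.6  -2.9  61.8  -1.1] [0.41030112 0.25829729 0.12538941]
```

The probe is gripped (23.6 mm) with about 4.5 N sideways against the hole. I ease that off and lift straight up.

```bash
python3 -m crank '[{"x":0,"y":0.001,"z":0,"turn":0},{"x":0,"y":0.002,"z":0,"turn":0},{"x":0,"y":0.002,"z":0,"turn":0}]' 0.015 35 && python3 -m crank '[{"x":0,"y":0,"z":-0.005,"turn":0},{"x":0,"y":0,"z":-0.015,"turn":0},{"x":0,"y":0,"z":-0.03,"turn":0},{"x":0,"y":0,"z":-0.045,"turn":0},{"x":0,"y":0,"z":-0.06,"turn":0},{"x":0,"y":0,"z":-0.075,"turn":0},{"x":0,"y":0,"z":-0.09,"turn":0},{"x":0,"y":0,"z":-0.105,"turn":0},{"x":0,"y":0,"z":-0.115,"turn":0},{"x":0,"y":0,"z":-0.115,"turn":0}]' 0.015 35
python3 - <<'E'
from h import *
o=env.get_obs();print(o["qpos"].round(1),o["tool_pos"])
t=o["tool_pos"];print(tool(np.array([.5247,.0372,t[2]])-t))
E
```

```text
time_s: 31.02
tool_pos: [0.4105, 0.2585, 0.1251]
tool_rot: [-179.9, -0.0, 121.1]
force: [-2.2, 1.4, 5.0]
grip_width: 0.0237
grasp_force: 35.0
time_s: 32.28
tool_pos: [0.4117, 0.2591, 0.2408]
tool_rot: [179.9, -0.0, 121.1]
force: [-0.6, 0.0, -0.5]
grip_width: 0.0241
grasp_force: 35.0
[-81.1  -4.1  44.3 107.1   3.   75.8  -6.4] [0.41171929 0.25907714 0.24082998]
[-2.48339192e-01 -1.79368326e-02 -1.39582202e-04]
```

```bash
python3 -m crank '[{"x":-0.015,"y":-0.001,"z":0,"turn":0},{"x":-0.04,"y":-0.003,"z":0,"turn":0},{"x":-0.075,"y":-0.005,"z":0,"turn":0},{"x":-0.11,"y":-0.008,"z":0,"turn":0},{"x":-0.145,"y":-0.01,"z":0,"turn":0},{"x":-0.18,"y":-0.013,"z":0,"turn":0},{"x":-0.21,"y":-0.015,"z":0,"turn":0},{"x":-0.235,"y":-0.017,"z":0,"turn":0},{"x":-0.2455,"y":-0.018,"z":0,"turn":0},{"x":-0.2482,"y":-0.018,"z":0,"turn":0},{"x":-0.2482,"y":-0.018,"z":0,"turn":0},{"x":-0.2482,"y":-0.018,"z":0,"turn":0}]' 0.015 35
python3 - <<'E'
from h import *
o=env.get_obs();print(o["qpos"].round(1),o["tool_pos"],o["tool_rot"],o["grip_width"])
t=o["tool_pos"];print(tool(np.array([.5247,.0372,t[2]])-t))
S=imaging.read_camera("scene");cv2.imwrite("pics/s6.png",S[:,:,::-1])
print("tip expected",proj("scene",[t[0],t[1],t[2]-.1152]),"mouth",proj("scene",[.5247,.0372,.085]), "body",proj("scene",t))
cv2.imwrite("pics/i.png",cv2.resize(S[140:250,290:400],None,fx=5.4,fy=5.4,interpolation=cv2.INTER_CUBIC)[:,:,::-1])
E
```

```text
time_s: 33.78
tool_pos: [0.5239, 0.0381, 0.2399]
tool_rot: [-180.0, -0.0, 121.2]
force: [0.2, -0.1, -2.0]
grip_width: 0.0239
grasp_force: 35.0
[-66.7   3.9  62.9 102.6  -3.6  75.7  28.2] [0.52389831 0.03805146 0.23993202] [-1.79998468e+02 -3.34928717e-02  1.21210924e+02] 0.023860699197893038
[-1.14365677e-03  2.44439725e-04 -6.75072582e-07]
tip expected [339.39407779 198.22163865] mouth [339.52849305 211.03592498] body [340.2217436  158.68939223]
```

View pics/i.png

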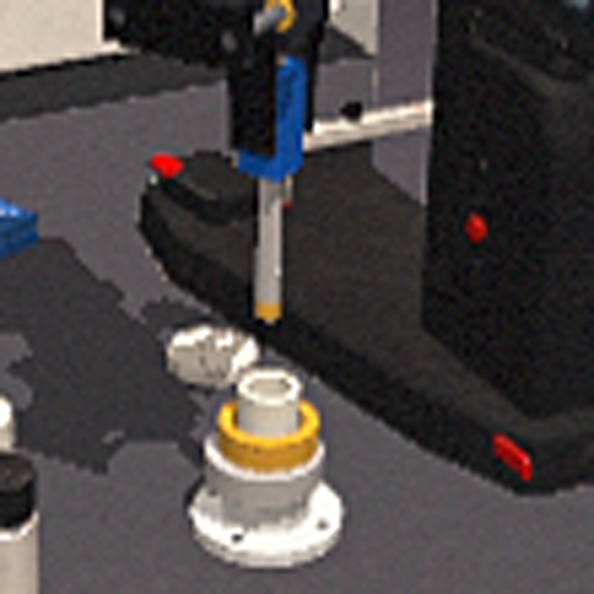

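The probe hangs upright above the mouth: tip at crop (267,320), rod top (271,185), mouth centre (269,385). I check the tip height by sub-pixel measurement.

Run:
```python
from h import *
S=cv2.cvtColor(cv2.imread("pics/s6.png"),cv2.COLOR_BGR2RGB)
t=env.get_obs()["tool_pos"];d=-np.array([.437,.9,0])
print(S[192:203,337:343].sum(2)//3)
for h in(.1132,.1152,.1172):print(h,proj("scene",t-[0,0,h]+.006*d)[1]-.39)
print("body bottom front rows: corner nearest",[proj("scene",t-[0,0,.0352]+.012*1.41*d)[1]-.39])
print(S[166:178,341].astype(int).tolist())
for r in (176,180,184,188,192,196): print(r,S[r,333:346].mean(1).astype(int),proj("scene",t-[0,0,.0])[0])
```

```text
[[104 145 151 164 136  40]
 [105 146 155 160 137  42]
 [107 147 152 163 138  34]
 [101 146 153 164 133  41]
 [ 85 129 143 149 115  34]
 [ 97 120 128 130 116  28]
 [ 86 114 131 133 105  27]
 [ 14   7 106 104  20  21]
 [ 15  19  16  25  14  24]
 [ 12  18  21  24  16  27]
 [ 35   5  21  25  24  29]]
0.1132 198.2090823377759
0.1152 198.86409981560928
0.1172 199.51798210821414
body bottom front rows: corner nearest [np.float64(173.4984908300794)]
[[27, 71, 136], [26, 69, 133], [21, 74, 140], [14, 81, 165], [23, 80, 162], [9, 78, 162], [12, 75, 169], [52, 87, 166], [122, 111, 98], [111, 100, 96], [126, 118, 113], [174, 164, 157]]
176 [ 36  33  30  26  16 125 118 103 119  85 101  39  39] 340.25078095709574
180 [ 38  26  34  39  44 145 153 159 168  40  37  38  46] 340.25078095709574
184 [ 42  41  43  38  25 144 147 157 163  47  41  46  42] 340.25078095709574
188 [ 44  45  43  38  90 145 154 158 158  39  34  42  44] 340.25078095709574
192 [ 23  28  29  22 104 145 151 164 136  40  37  43  43] 340.25078095709574
196 [ 22  20  24  16  85 129 143 149 115  34  33  45  43] 340.25078095709574
```

The tip is about 115.5 mm below the TCP, and the rod is vertical and on the TCP axis within a fraction of a mm. The target TCP z is 0.1635. I correct by 1.1 mm and start lowering.

```bash
python3 -m crank '[{"x":-0.0011,"y":0.0002,"z":0.005,"turn":0},{"x":-0.0011,"y":0.0002,"z":0.012,"turn":0},{"x":-0.0011,"y":0.0002,"z":0.019,"turn":0},{"x":-0.0011,"y":0.0002,"z":0.024,"turn":0},{"x":-0.0011,"y":0.0002,"z":0.027,"turn":0},{"x":-0.0011,"y":0.0002,"z":0.027,"turn":0},{"x":-0.0011,"y":0.0002,"z":0.027,"turn":0}]' 0.015 35
python3 - <<'E'
from h import *
t=env.get_obs()["tool_pos"];print(tool(np.array([.5247,.0372,.1635])-t))
E
```

```text
time_s: 34.7
tool_pos: [0.5251, 0.0361, 0.2133]
tool_rot: [180.0, 0.0, 121.1]
force: [-0.3, 0.9, -1.9]
grip_width: 0.024
grasp_force: 35.0
[0.00113589 0.00015196 0.04977599]
```

```bash
python3 -m crank '[{"x":0.0008,"y":0.0001,"z":0,"turn":0},{"x":0.0008,"y":0.0001,"z":0,"turn":0},{"x":0.0008,"y":0.0001,"z":0,"turn":0},{"x":0.0008,"y":0.0001,"z":0,"turn":0}]' 0.015 35
python3 - <<'E'
from h import *
for _ in range(3):
    imaging.read_camera("top");t=env.get_obs()["tool_pos"];print(t,tool(np.array([.5247,.0372,.1635])-t))
E
```

```text
time_s: 35.2
tool_pos: [0.5246, 0.0369, 0.2131]
tool_rot: [180.0, -0.0, 121.1]
force: [0.8, 0.4, -1.9]
grip_width: 0.0236
grasp_force: 35.0
[0.52462038 0.03688568 0.21308307] [0.00022551 0.00022504 0.04958311]
[0.52462281 0.03685789 0.21308481] [0.00025117 0.00023744 0.04958485]
[0.52460454 0.03689281 0.21307225] [0.000211   0.00023736 0.04957228]
```

The pose has settled and is centred to 0.3 mm. I lower into the sleeve.

```bash
python3 -m crank '[{"x":0.0002,"y":0.0002,"z":0.004,"turn":0},{"x":0.0002,"y":0.0002,"z":0.009,"turn":0},{"x":0.0002,"y":0.0002,"z":0.014,"turn":0},{"x":0.0002,"y":0.0002,"z":0.02,"turn":0},{"x":0.0002,"y":0.0002,"z":0.026,"turn":0},{"x":0.0002,"y":0.0002,"z":0.032,"turn":0},{"x":0.0002,"y":0.0002,"z":0.038,"turn":0},{"x":0.0002,"y":0.0002,"z":0.043,"turn":0},{"x":0.0002,"y":0.0002,"z":0.047,"turn":0},{"x":0.0002,"y":0.0002,"z":0.0496,"turn":0},{"x":0.0002,"y":0.0002,"z":0.0496,"turn":0},{"x":0.0002,"y":0.0002,"z":0.0496,"turn":0}]' 0.015 35
python3 - <<'E'
from h import *
S=imaging.read_camera("scene");o=env.get_obs();t=o["tool_pos"];print(t,tool(np.array([.5247,.0372,.1635])-t),o["force"],abs(o["joint_velocities"]).max())
cv2.imwrite("pics/j.png",cv2.resize(S[150:250,290:390],None,fx=6,fy=6,interpolation=cv2.INTER_CUBIC)[:,:,::-1])
E
```

```text
time_s: 36.85
tool_pos: [0.5248, 0.0372, 0.1636]
tool_rot: [180.0, 0.0, 121.1]
force: [0.6, 0.0, -0.4]
grip_width: 0.0236
grasp_force: 35.0
[0.52484937 0.03717597 0.16365597] [ 9.77694401e-05 -1.15530639e-04  1.55911821e-04] [-0.09688772  0.71214889 -1.3607991 ] 0.11619313703656833
```

View pics/j.png

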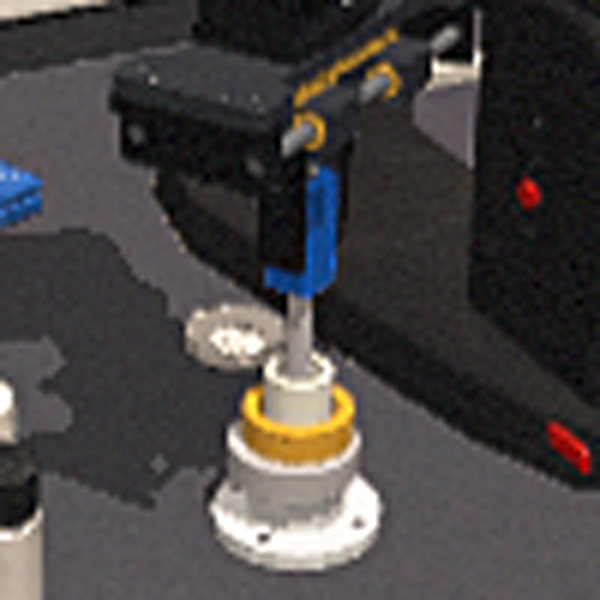

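The rod (crop 299,340) is down the middle of the sleeve mouth (299,370), clear all round, with both rings home and the arm still. I hand in.

```bash
python3 -c "
from cell import env
print(env.sign_off())"
```

```text
the job is handed in; nothing more can be done
None
```

Job handed in at about 37 s: both rings are home on the post, and the probe is still held upright and centred in the sleeve, with its tip level with the ring joint to about 1 mm by camera estimate.

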